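# Feel along the shoe stretcher for splinters

## Robot

A 6-joint arm with a two-finger parallel gripper is mounted at the origin on the work surface. World frame = base frame: x ahead of the robot, y to its left, z up, the work surface at z = 0. Lengths are in m, angles in rad, forces in N, time in s.
With the tool pointing down it reaches from about 0.325 to 0.925 m from the base axis. Payload 3.1 kg.
Tool frame: the origin (TCP) lies between the finger pads, 19 mm behind the fingertips; this is the grasp point; z points along the fingers, y is the line along which they close (so a half turn about z gives the same grasp; the last joint's range is limited). The gripper opens to 85 mm and grips with 20 to 120 N. Pads are 22 mm wide; open, the fingers measure 114 mm over their backs; the gripper's body (76 mm by 85 mm) begins 54 mm behind the grasp point. The pads swing forward as they close: fully open they stand 13 mm farther back than shut.
Start: joints at [-1.347, 0.217, 1.613, -0, 1.311, -0.112], TCP at [0.206, -0.59, 0.25] pointing down, gripper open.
Joint ranges: [-2.75, 2.75], [-0.78, 2.1], [0.31, 2.55], [-1.13, 4.27], [0.13, 2.63], [-2.58, 2.58]. Speed limits (rad/s): [2.79, 2.79, 3.14, 3.14, 3.14, 3.14].

## Interface

Orientations are given as [roll, pitch, yaw] about the fixed x, y, z axes, in that order (R = Rz(yaw) Ry(pitch) Rx(roll)).
In Python, from station import observe, optics, workorder gives the robot as it stands.
- The arm moves only by the tool move_arm, never from a script. Its argument "deltas" is a list that holds one entry, the list of rows, each a list of 6 numbers: the shift along the tool's x, y, z as a fraction of full scale, then the turn, a rotation vector about the tool's x, y, z as a fraction of full scale. A call has 1 to 20 rows; each row shifts and turns the commanded pose from where the row before left it, along the tool's axes as they then stand; what a row does not reach is not made up. Full scale, the value 1, is 0.02 m for a shift and 5 degrees for a turn. A row lasts 1/12 s, in which the tool goes at most 41.7 mm and 7.16 degrees, less where a joint would pass 70% of its speed; a pose out of reach is approached as far as the arm can. A call with a number of a shift or a turn outside -1 to 1 is refused whole. A call with a gripper value outside its range is refused whole. "claw" is the opening, from 0 (shut) to 1 (fully open), set as the call begins (left out, the last holds). The fingers move at their own pace and stop on an object; "newtons" is the grip in N (left out, the last holds). Time passes only in rows, so rows that do not move let the fingers close. It gives the time, the measured TCP pose, the force, the opening and the grip force at its end, in the units of the state.
- observe(): the state, without advancing time (a new reading comes with each control period).
- optics.capture(name): name is "side" or "top"; returns (picture, depth): 420x560x3 uint8, red, green, blue; 420x560 float32, m along the optical axis (not along the pixel's ray), 0 where there is no reading.
- optics.calibration(name): a dict with "fovy" (degrees; the focal length in pixels is half the picture's height over the tangent of half this angle, whatever the lens; pixels are square), "cx", "cy" (the principal point, pixels), "rvec" (rotation vector, rad) and "tvec" (3), from world to camera coordinates, as OpenCV has them. Camera axes: x right, y down, z forward; pixel columns grow to the right and rows downward; lengths in m; the calibration is good to about 2 mm. A picture is of the moment at which its call begins. calibration takes no time and is no camera call.
- workorder.sign_off(): hands the job in; it is judged then, once.
Trained networks look in the newest picture that a camera, given by its name, has taken for a name from the list of things; names that differ only in an ending like _2 or _b are one class to them, and where a whole thing is asked for, a point or a joint stands for the part that bears it (a point fixed in the world has none). Each returns a list of dicts, best first, with "p" (0 to 1); they miss things now and then, are a little off and sometimes report something else, mostly with a low value. They report only what shows in the picture. A call takes as long as a camera call.
- optics.spot_in(camera, target): "at" ([column, row] in pixels, amid what is visible of it).
- optics.pinpoint(camera, target): "at" ([column, row] in pixels: a listed point, or the origin of a listed thing).
The state is a dict: "clock": time; "joints": joint angles; "joint_vel": joint speeds; "joint_efforts": joint torques, N m; "eef_pos": TCP position; "tool_rot": TCP orientation; "force": force on the tool from outside, world axes, zero at the start; "moment": the same for the moment, N m; "grip_width": finger opening in m; "gripper_force": force on a finger pad.
Only numpy, scipy, OpenCV 4.12 (cv2) and the standard library are available. Lean on these libraries where they do the work, as an engineer would, in place of code of your own. Each camera call takes 0.05 s, during which the arm holds its last target. There are 200 camera calls.

## Task

Check the wooden shoe stretcher for splinters with closed fingertips: run them along its centre line from the back of the heel, over the heel block, the steel stem and the forefoot block towards the toe, brushing the surface or skimming a centimetre or so above it and skipping no part, then rest them on the soft rubber pad on the toe so that it is pressed part of the way down but not to the bottom. Do it gently, without grasping, shifting or lifting the stretcher, and leave the other things on the bench alone. Finish while holding the fingertips there, with the pad still partly pressed.

Things in the scene. Friction and masses are not known exactly. Their poses are not given: they have to be found in the camera images.
- stretcher: Loose shoe stretcher, 0.8 kg, 276 to 306 long: round-backed forefoot block of pale wood (68 wide, 157 long, 75 high), flat steel stem 22 wide behind it, pale wooden heel block (56 wide, 75 long, 59 high) on the stem. Origin on the bench under the rear of the forefoot; +y runs along the centre line from heel to toe, z up. The forefoot spans y = -25 to +131; its centre line is its highest line.
- heel_back (a point): Point on top of the wooden heel block on the centre line, 15 mm from its rear end, about 57 mm above the bench; axes as the stretcher's.
- heel_front (a point): Point on top of the heel block on the centre line, 40 mm ahead of heel_back and 20 mm from the block's front end, about 57 mm above the bench.
- stem_mid (a point): Point on the centre line of the top of the steel stem, 25 mm behind the forefoot block, 48 mm above the bench. Open gap between heel block and forefoot block: 45 to 75 mm.
- instep (a point): Point on the highest line of the forefoot block, 20 mm from its rear end, about 74 mm above the bench.
- ridge (a point): Point on the highest line of the forefoot block, 43 mm ahead of instep, about 73 mm above the bench. The wood falls from here to 62 mm at the pad.
- pad_top (a point): Centre of the top face of the round black rubber pad on the toe (28 diameter, standing 12 out of the wood, top 74 mm above the bench unpressed), 54 mm ahead of ridge. It moves down with the pad.
- toe_pad (a joint): How far the rubber pad is pressed straight down, m: 0 free, 0.008 at the bottom. It springs back; it needs about 0.6 N per mm, 5 N at the bottom.
- heel (a joint): How far the heel block has been pulled out along the stem, away from the toe, m: 0 to 0.030. A stiff slide (8 N); it is to stay as found.
- dog_bowl: Bystander: round stainless dog bowl, 170 diameter, 55 high, origin at the centre of its underside.
- jar: Bystander: glass jar with a steel screw lid, 90 diameter, 130 high, origin at the centre of its underside.
- bike_light: Bystander: yellow bike light, 34 x 81 x 38 high, origin at the centre of its underside.
- headlamp: Bystander: grey plastic headlamp without its strap, about 57 x 84 x 36 high, origin at the centre of its underside.

How it is judged:
By the outcome, as a careful person would: the job done as asked, in the order asked, and still so for the second after the job is handed in, while the arm keeps its last pose, push and grip.
It also fails if it takes over 45 s, if anything falls off the work surface, if the arm or the gripper's body presses on something with over 40 N, if the wrist force passes 120 N, or if a joint passes its speed limit or range.

## Working session

There is one attempt and no reset: what is moved stays moved. The work goes in short steps, Python scripts to look and compute and a tool call to move; the robot and the scene stay as the last step left them, time stands still between calls to the robot, and variables do not carry over. Pictures are saved under pics/ and viewed, at most 10 in all, crops included, and the job is handed in when it is done.

Besides the shell and the picture viewer there is one more tool, called after "Request:" as name(argument=value, ...), one argument or row to a line, values as JSON. move_arm: Moves the arm, as the interface text tells. Shift numbers are shares of 0.02 m and turn numbers shares of 5 degrees, none past 1 either way. Its arguments: {"type":"object","properties":{"deltas":{"type":"array","items":{"type":"array","items":{"type":"array","items":{"type":"number"}}}},"claw":{"type":"number"},"newtons":{"type":"number"}},"required":["deltas"]}

```bash
mkdir -p pics; cat > h.py <<'E'
import numpy as np, cv2
from station import observe, optics, workorder
def cal(n):
    c=optics.calibration(n); f=210/np.tan(np.radians(c['fovy'])/2)
    R=cv2.Rodrigues(np.array(c['rvec'],float))[0]; return f,c['cx'],c['cy'],R,np.array(c['tvec'],float)
def ray(n,uv):
    f,cx,cy,R,t=cal(n); d=R.T@np.array([(uv[0]-cx)/f,(uv[1]-cy)/f,1]); return -R.T@t,d
def atz(n,uv,z):
    o,d=ray(n,uv); return o+d*(z-o[2])/d[2]
def proj(n,p):
    f,cx,cy,R,t=cal(n); q=R@np.array(p)+t; return [f*q[0]/q[2]+cx,f*q[1]/q[2]+cy]
def cloud(n,dep):
    f,cx,cy,R,t=cal(n); v,u=np.mgrid[:420,:560]
    P=np.stack([(u-cx)/f*dep,(v-cy)/f*dep,dep],-1); return (P-t)@R
E
python3 - <<'E'
from h import *
for n in ['top','side']:
    im,d=optics.capture(n); cv2.imwrite(f'pics/{n}0.png',im[...,::-1]); np.save(n+'.npy',d)
    print(n,optics.calibration(n))
    for t,z in [('stretcher',0),('heel_back',.057),('heel_front',.057),('stem_mid',.048),('instep',.074),('ridge',.073),('pad_top',.074),('dog_bowl',0),('jar',0),('bike_light',0),('headlamp',0)]:
        for r in optics.pinpoint(n,t)[:2]: print(t,round(r['p'],2),np.round(r['at'],1),atz(n,r['at'],z).round(4))
print(observe())
E
```

```text
top {'fovy': 46.99167266105779, 'cx': 274.38675659217154, 'cy': 209.1092525337213, 'rvec': array([ 2.17137545, -2.1334191 ,  0.1232878 ]), 'tvec': array([0.00338209, 0.63552747, 1.31318086])}
stretcher 0.66 [280.3 240.2] [ 0.551  -0.0035  0.    ]
heel_back 0.82 [324.1 264.2] [ 0.4844 -0.1237  0.057 ]
heel_front 0.89 [307.  259.9] [ 0.4952 -0.0771  0.057 ]
stem_mid 0.89 [293.2 250.9] [ 0.5193 -0.0394  0.048 ]
instep 0.88 [282.9 240.9] [ 0.5448 -0.0104  0.074 ]
instep 0.69 [320.  159.1] [ 0.7724 -0.1092  0.074 ]
ridge 0.83 [270.7 229.4] [0.5755 0.0232 0.073 ]
ridge 0.59 [230.2 161.2] [0.7627 0.1389 0.073 ]
pad_top 0.62 [281.9 242.1] [ 0.5415 -0.0078  0.074 ]
pad_top 0.52 [252.1 224.4] [0.5881 0.074  0.074 ]
dog_bowl 0.84 [133.8 256.8] [0.4963 0.4139 0.    ]
jar 0.87 [434.7 267.5] [ 0.4815 -0.4419  0.    ]
jar 0.47 [281.4 240.7] [ 0.5496 -0.0067  0.    ]
bike_light 0.46 [307.8 263.7] [ 0.4857 -0.0827  0.    ]
headlamp 0.58 [319.4 161.5] [ 0.7825 -0.1137  0.    ]
side {'fovy': 42.50684348530322, 'cx': 280.8019565004882, 'cy': 206.41568620213084, 'rvec': array([ 0.95530239, -2.2368366 ,  
[... 678 characters left out ...]
194  0.    ]
{'clock': 1.2, 'joints': array([-1.34717784e+00,  2.16914633e-01,  1.61342090e+00, -2.71648362e-05,
        1.31131471e+00, -1.12192538e-01]), 'joint_vel': array([-0.00159716,  0.00303703,  0.00102323, -0.00071809, -0.00113118,
       -0.00016818]), 'joint_efforts': array([ 1.15894065e-03, -3.96883750e+01, -3.04251838e+01,  1.27470494e-04,
        8.03897801e-04,  2.94714098e-06]), 'eef_pos': array([ 0.20597665, -0.5900791 ,  0.24998023]), 'tool_rot': array([-3.14153249e+00,  1.96423080e-05,  3.35817993e-01]), 'force': array([-0.11716312,  0.30127062, -0.3052244 ]), 'moment': array([ 0.04820233, -0.01207873, -0.00217982]), 'gripper_force': 0.0, 'grip_width': 0.08486314586585995}
```

View pics/top0.png

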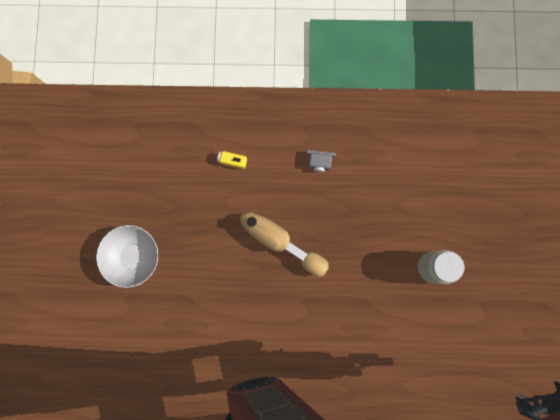

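View pics/side0.png

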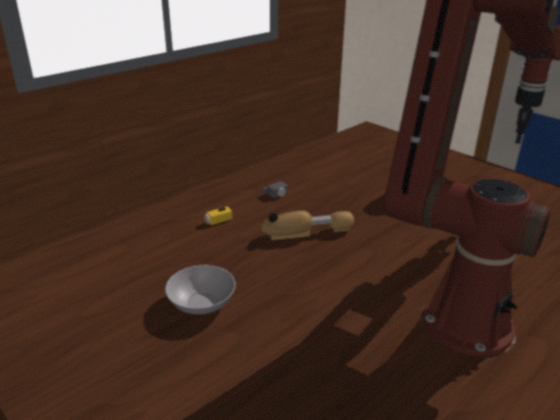

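The top view shows the stretcher running from its toe at about (243,214), with the black pad at about (252,222), to the heel end at about (327,268). The other things stand well clear of it. Next I fit the centre line from depth and colour.

```bash
python3 - <<'E'
from h import *
im=cv2.imread('pics/top0.png'); d=np.load('top.npy'); P=cloud('top',d)
for uv in [(252,222),(320,300)]: print(P[uv[1],uv[0]])
v,u=np.mgrid[:420,:560]
m=(u>225)&(u<345)&(v>195)&(v<290)&(P[...,2]>0.03)&(d>0)
Q=P[m]; print(len(Q))
blk=m&(im.max(-1)<60)&(u<265); print('pad',blk.sum(),P[blk].mean(0),np.argwhere(blk).mean(0)[::-1])
c=np.argwhere(blk).mean(0)[::-1]; print('pad74',atz('top',c,.074))
fx,fy,x0,y0=cv2.fitLine(Q[:,:2].astype(np.float32),cv2.DIST_HUBER,0,.01,.01).ravel()
a=np.array([fx,fy]); a*=np.sign(a[1]); n=np.array([-a[1],a[0]]); o=np.array([x0,y0])
print('dir',a,o)
s=(Q[:,:2]-o)@a; w=(Q[:,:2]-o)@n
for k in np.arange(-.17,.16,.01):
    b=(s>=k)&(s<k+.01)
    if b.any(): print(round(k,2),b.sum(),w[b].min().round(4),w[b].max().round(4),'mid',((w[b].min()+w[b].max())/2).round(4),'z',Q[b,2].max().round(4),np.median(Q[b&(abs(w)<.01),2]).round(4), s[b].min().round(4),s[b].max().round(4))
print('pad s,w',(atz('top',c,.074)[:2]-o)@a,(atz('top',c,.074)[:2]-o)@n)
ds=np.load('side.npy');Ps=cloud('side',ds);ims=cv2.imread('pics/side0.png')
b2=(u>262)&(u<284)&(v>207)&(v<226)&(ims.max(-1)<50);c2=np.argwhere(b2).mean(0)[::-1];print('side pad',b2.sum(),c2,atz('side',c2,.072),Ps[b2].mean(0))
cv2.imwrite('pics/crop.png',cv2.hconcat([cv2.resize(im[195:285,230:340],(440,360),interpolation=2),cv2.resize(ims[195:245,255:365],(360,360),interpolation=2)]))
E
```

```text
[0.5947875  0.07452104 0.07302038]
[ 0.38467852 -0.11812258 -0.00116373]
1756
pad 50 [0.59652189 0.07762238 0.07379211] [250.86 221.32]
pad74 [0.59649683 0.07761275 0.074     ]
dir [0.53452075 0.84515536] [ 0.5425447  -0.00624641]
-0.15 27 -0.0216 0.0171 mid -0.0023 z 0.0507 0.0465 -0.1465 -0.1404
-0.14 62 -0.0247 0.0247 mid 0.0 z 0.0572 0.0556 -0.1396 -0.1303
-0.13 69 -0.0267 0.0268 mid 0.0001 z 0.0628 0.0558 -0.1299 -0.1204
-0.12 75 -0.0288 0.0262 mid -0.0013 z 0.0629 0.0565 -0.1199 -0.11
-0.11 75 -0.0277 0.0268 mid -0.0005 z 0.0633 0.0566 -0.11 -0.1002
-0.1 71 -0.0261 0.0259 mid -0.0001 z 0.0645 0.0552 -0.0999 -0.0901
-0.09 62 -0.025 0.0235 mid -0.0008 z 0.0609 0.0536 -0.0899 -0.0803
-0.08 39 -0.0173 0.0161 mid -0.0006 z 0.0504 0.0455 -0.08 -0.0705
-0.07 30 -0.0112 0.0099 mid -0.0007 z 0.0527 0.047 -0.0698 -0.0601
-0.06 30 -0.0113 0.01 mid -0.0007 z 0.0519 0.0464 -0.0599 -0.05
-0.05 28 -0.0113 0.0103 mid -0.0005 z 0.0525 0.0475 -0.0494 -0.0401
-0.04 29 -0.012 0.0101 mid -0.0009 z 0.0549 0.0475 -0.0394 -0.0302
-0.03 29 -0.0112 0.01 mid -0.0006 z 0.054 0.0473 -0.0295 -0.0203
-0.02 4
[... 464 characters left out ...]
mid -0.0019 z 0.0765 0.0707 0.05 0.06
0.06 84 -0.0334 0.0306 mid -0.0014 z 0.0722 0.0686 0.0602 0.07
0.07 79 -0.0317 0.0299 mid -0.0009 z 0.0727 0.067 0.0702 0.0799
0.08 82 -0.031 0.0291 mid -0.0009 z 0.0771 0.0668 0.08 0.09
0.09 69 -0.0279 0.0267 mid -0.0006 z 0.0778 0.0735 0.09 0.0997
0.1 66 -0.0279 0.0249 mid -0.0015 z 0.0794 0.0738 0.1 0.11
0.11 49 -0.0254 0.0226 mid -0.0014 z 0.0706 0.0549 0.1102 0.1195
0.12 39 -0.0189 0.0164 mid -0.0012 z 0.0555 0.0482 0.12 0.1298
0.13 14 -0.0132 0.0108 mid -0.0012 z 0.0446 0.0407 0.1302 0.1348
pad s,w 0.09971254471754815 -0.0007734512869444279
side pad 61 [272.44262295 216.96721311] [0.59171191 0.08367985 0.072     ] [0.59596898 0.07963046 0.06849644]
```

View pics/crop.png

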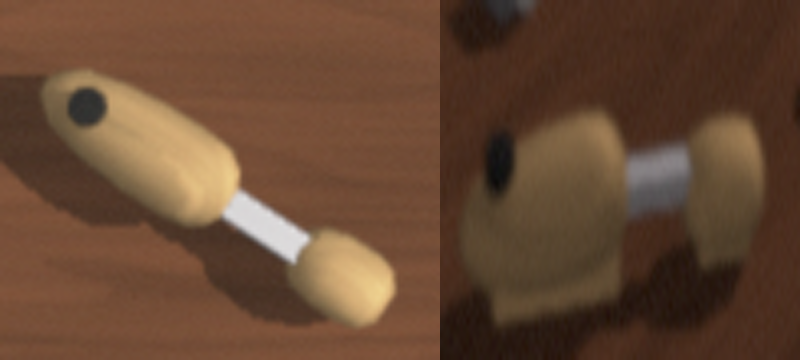

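The depth fit gives the centre line (direction about 57.7°) and the height profile, which agrees with the given dimensions. I'll close the fingers, turn the tool's x axis along the line, and approach from behind the heel.

Request:
move_arm(
  deltas=[
    [[0, 0, 0, 0, 0, -0.96], [0, 0, 0, 0, 0, -0.96], [0, 0, 0, 0, 0, -0.96], [0, 0, 0, 0, 0, -0.96], [0, 0, 0, 0, 0, -0.96], [0, 0, 0, 0, 0, -0.96], [0, 0, 0, 0, 0, -0.96], [0, 0, 0, 0, 0, -0.96], [1, 0, 0, 0, 0, 0], [1, 0, 0, 0, 0, 0], [1, 0, 0, 0, 0, 0], [1, 0, 0, 0, 0, 0], [1, 0, 0, 0, 0, 0], [1, 0, 0, 0, 0, 0], [1, 0, 0, 0, 0, 0], [1, 0, 0, 0, 0, 0], [1, 0, 0, 0, 0, 0], [1, 0, 0, 0, 0, 0], [1, 0, 0, 0, 0, 0], [1, 0, 0, 0, 0, 0]],
  ],
  claw=0,
  newtons=20,
)

```text
clock: 2.87
eef_pos: [0.3349, -0.3865, 0.2501]
tool_rot: [3.141, 0.0, 1.006]
force: [1.0, -0.5, -0.5]
grip_width: 0.0001
gripper_force: 0.0
```

```bash
cat >> h.py <<'E'
A=np.array([.5345,.8452]); N=np.array([-.8452,.5345]); O=np.array([.5433,-.0067])
def st():
    s=observe(); e=s['eef_pos']; q=e[:2]-O
    print('t',round(s['clock'],2),'s',(q@A).round(4),'w',(q@N).round(4),'tip z',(e[2]-.019).round(4),'F',s['force'].round(2),'rpy',np.degrees(s['tool_rot']).round(2),'grip',s['grip_width'])
E
python3 -c "
from h import *
st()"
```

```text
t 2.87 s -0.4324 w -0.0269 tip z 0.2311 F [ 1.03 -0.51 -0.54] rpy [1.7998e+02 1.0000e-02 5.7630e+01] grip 0.00012853948697896754
```

Request:
move_arm(
  deltas=[
    [[1, -0.1, 0.5, 0, 0, 0], [1, -0.1, 0.5, 0, 0, 0], [1, -0.1, 0.5, 0, 0, 0], [1, -0.1, 0.5, 0, 0, 0], [1, -0.1, 0.5, 0, 0, 0], [1, -0.1, 0.5, 0, 0, 0], [1, -0.1, 0.5, 0, 0, 0], [1, -0.1, 0.5, 0, 0, 0], [1, -0.1, 0.5, 0, 0, 0], [1, -0.1, 0.5, 0, 0, 0], [1, -0.1, 0.5, 0, 0, 0], [1, -0.1, 0.5, 0, 0, 0], [0.5, -0.1, 0.5, 0, 0, 0], [0, 0, 0, 0, 0, 0], [0, 0, 0, 0, 0, 0], [0, 0, 0, 0, 0, 0]],
  ],
)

```text
clock: 4.2
eef_pos: [0.4464, -0.1631, 0.1204]
tool_rot: [3.141, 0.001, 1.006]
force: [-1.1, -0.4, 0.3]
grip_width: 0.0003
gripper_force: 0.0
```

```bash
python3 -c "
from h import *
st()
for n in ['top','side']:
    im,d=optics.capture(n); cv2.imwrite(f'pics/{n}1.png',im[...,::-1]);print(proj(n,list(observe()['eef_pos']-[0,0,.019])))
a=cv2.imread('pics/top1.png')[190:310,220:370];b=cv2.imread('pics/side1.png')[170:270,250:375]
cv2.imwrite('pics/c1.png',cv2.hconcat([cv2.resize(a,(400,320),interpolation=2),cv2.resize(b,(400,320),interpolation=2)]))
st()"
```

```text
t 4.2 s -0.184 w -0.0017 tip z 0.1014 F [-1.14 -0.44  0.32] rpy [1.7996e+02 3.0000e-02 5.7630e+01] grip 0.0003254603483172341
[np.float64(340.77544745776595), np.float64(278.79371016739333)]
[np.float64(365.6201086730076), np.float64(197.62333479267704)]
t 4.3 s -0.1842 w -0.0021 tip z 0.1019 F [-0.48 -0.02 -0.13] rpy [1.799e+02 1.000e-02 5.757e+01] grip 0.0001788785171489645
```

View pics/c1.png

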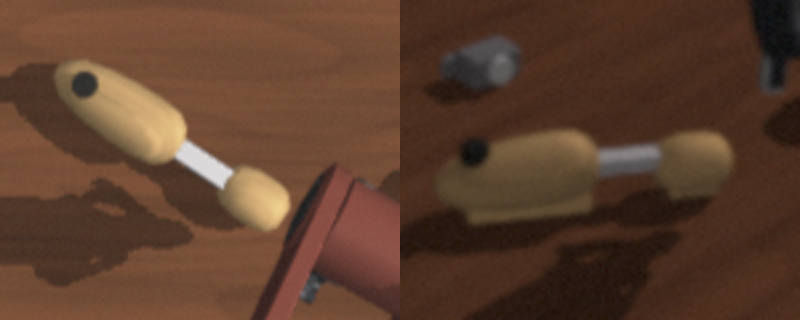

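The fingertips are behind the heel, at about (770,88) in the crop, which matches the projected TCP. I go down to about 5 mm above the heel height and skim along the heel block.

Request:
move_arm(
  deltas=[
    [[0, -0.1, 0.8, 0, 0, 0], [0, 0, 0.8, 0, 0, 0], [0, 0, 0.35, 0, 0, 0], [0.4, 0, 0, 0, 0, 0], [0.4, 0, 0, 0, 0, 0], [0.4, 0, 0, 0, 0, 0], [0.4, 0, 0, 0, 0, 0], [0.4, 0, 0, 0, 0, 0], [0.4, 0, 0, 0, 0, 0], [0.4, 0, 0, 0, 0, 0], [0.4, 0, 0, 0, 0, 0], [0.4, 0, 0, 0, 0, 0], [0.4, 0, 0, 0, 0, 0], [0.4, 0, 0, 0, 0, 0], [0.4, 0, 0, 0, 0, 0], [0.4, 0, 0, 0, 0, 0], [0, 0, 0, 0, 0, 0], [0, 0, 0, 0, 0, 0]],
  ],
)

```text
clock: 5.8
eef_pos: [0.5005, -0.073, 0.081]
tool_rot: [-3.142, 0.0, 1.007]
force: [-0.8, -0.2, 0.4]
grip_width: -0.0003
gripper_force: 0.0
```

```bash
python3 -c "
from h import *
st()"
```

```text
t 5.8 s -0.0789 w 0.0008 tip z 0.062 F [-0.79 -0.23  0.41] rpy [-1.80e+02  1.00e-02  5.77e+01] grip -0.00031858999995502675
```

Request:
move_arm(
  deltas=[
    [[0.35, 0, 0.1, 0, 0, 0], [0.35, 0, 0.12, 0, 0, 0], [0.35, 0, 0.12, 0, 0, 0], [0.4, 0, 0, 0, 0, 0], [0.4, 0, 0, 0, 0, 0], [0.4, 0, 0, 0, 0, 0], [0, 0, 0, 0, 0, 0], [0, 0, -0.7, 0, 0, 0], [0, 0, -0.5, 0, 0, 0], [0, 0, 0, 0, 0, 0], [0.4, 0, 0, 0, 0, 0], [0.4, 0, 0, 0, 0, 0], [0.4, 0, 0, 0, 0, 0], [0.4, 0, 0, 0, 0, 0], [0.4, 0, 0, 0, 0, 0], [0.4, 0, 0, 0, 0, 0], [0.4, 0, 0, 0, 0, 0], [0.4, 0, 0, 0, 0, 0], [0, 0, 0, 0, 0, 0]],
  ],
)

```text
clock: 7.38
eef_pos: [0.5596, 0.0201, 0.0983]
tool_rot: [3.141, -0.001, 1.007]
force: [0.3, -1.1, 0.1]
grip_width: 0.0001
gripper_force: 0.0
```

```bash
python3 -c "
from h import *
st()
im,d=optics.capture('side');cv2.imwrite('pics/c2.png',cv2.resize(im[170:270,230:375,::-1],(725,500),interpolation=2))
st()"
```

```text
t 7.38 s 0.0313 w 0.0005 tip z 0.0793 F [ 0.34 -1.11  0.09] rpy [ 1.7997e+02 -5.0000e-02  5.7710e+01] grip 6.689602124408477e-05
t 7.43 s 0.0305 w 0.0007 tip z 0.0792 F [-0.58 -0.26  0.51] rpy [179.99  -0.    57.72] grip 0.0003496227166497113
```

View pics/c2.png

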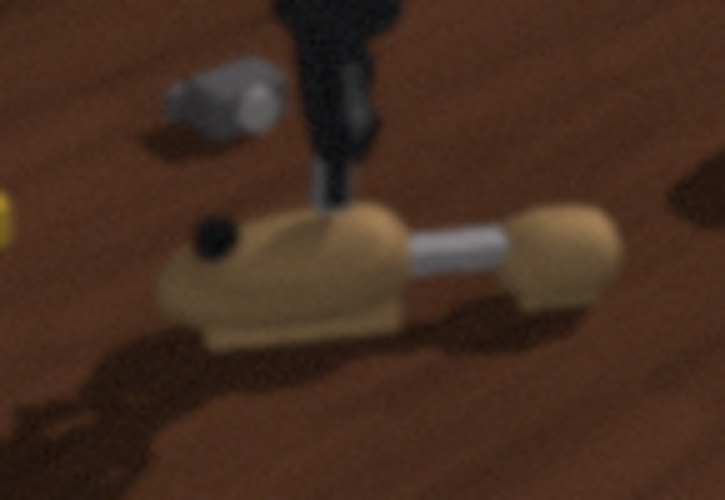

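The fingertips are skimming the top of the forefoot at about (330,208) in the crop, and the stretcher hasn't moved. I continue to just above the pad.

Request:
move_arm(
  deltas=[
    [[0.4, 0, 0, 0, 0, 0], [0.4, 0, 0.05, 0, 0, 0], [0.4, 0, 0.05, 0, 0, 0], [0.4, 0, 0, 0, 0, 0], [0.4, 0, 0, 0, 0, 0], [0.4, 0, 0, 0, 0, 0], [0.4, 0, 0, 0, 0, 0], [0.4, 0, 0, 0, 0, 0], [0.28, 0, 0, 0, 0, 0], [0, 0, 0, 0, 0, 0], [0, 0, 0, 0, 0, 0], [0, 0, 0, 0, 0, 0], [0, 0, 0, 0, 0, 0]],
  ],
)

```text
clock: 8.52
eef_pos: [0.5956, 0.0772, 0.0961]
tool_rot: [-3.141, 0.0, 1.006]
force: [0.3, -0.7, -0.7]
grip_width: 0.0003
gripper_force: 0.0
```

```bash
cat >> h.py <<'E'
def avg(k=8):
    F=[];Z=[]
    for i in range(k):
        optics.capture('top'); s=observe(); F.append(s['force']); Z.append(s['eef_pos'][2]-.019)
    print('F',np.mean(F,0).round(2),'se',(np.std(F,0)/k**.5).round(2),'tipz',np.mean(Z).round(4)); st()
E
python3 -c "
from h import *
avg(12)"
```

```text
F [0.03 0.17 0.  ] se [0.12 0.13 0.16] tipz 0.0772
t 9.12 s 0.0992 w 0.0006 tip z 0.0772 F [ 0.   -0.14  0.03] rpy [180.     0.    57.64] grip -0.00024029457294701538
```

Request:
move_arm(
  deltas=[
    [[0.03, 0, 0.1, 0, 0, 0], [0, 0, 0.08, 0, 0, 0], [0, 0, 0.08, 0, 0, 0], [0, 0, 0.08, 0, 0, 0], [0, 0, 0, 0, 0, 0], [0, 0, 0, 0, 0, 0], [0, 0, 0, 0, 0, 0]],
  ],
)

```text
clock: 9.7
eef_pos: [0.5963, 0.0781, 0.0897]
tool_rot: [3.141, -0.0, 1.006]
force: [0.5, 1.3, 2.1]
grip_width: 0.0003
gripper_force: 1.0
```

```bash
python3 -c "
from h import *
avg(16)
im,d=optics.capture('side');cv2.imwrite('pics/c3.png',cv2.resize(im[170:270,230:375,::-1],(725,500),interpolation=2))"
```

```text
F [-0.06  0.82  1.93] se [0.12 0.12 0.15] tipz 0.0705
t 10.5 s 0.1 w 0.0005 tip z 0.0705 F [0.44 1.8  3.11] rpy [ 1.7999e+02 -2.0000e-02  5.7640e+01] grip -0.00012395682522579646
```

View pics/c3.png

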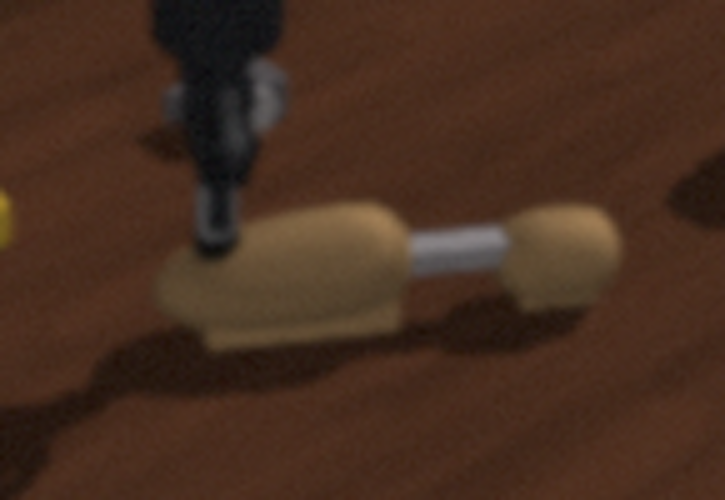

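The fingertips rest on the pad at about (215,245) in the crop, and the stretcher hasn't moved. The force of 1.9 N and the tip height of 70.5 mm both mean about 3.3 mm of the 8 mm travel, so the pad is partly pressed.

```bash
python3 -c "
from h import *
print(workorder.sign_off())"
```

```text
the job is handed in; nothing more can be done
None
```

The job is handed in: the closed fingertips skimmed the stretcher's centre line from heel to toe, about 5–10 mm above the surface over most of it. They now rest on the toe pad, pressed about 3.3 of its 8 mm (about 1.9 N); the stretcher showed no movement in the pictures, and no other thing was touched.

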